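Close the twist-lock transport shell over a nested medicine canister

TASK

Pack the ward's medicine: stand the small aluminium canister upright, lid up, in the open lower shell on the counter, then put the large grey cap over it so that it drops all the way onto the shoulder, and twist the cap clockwise (seen from above) until it stops, with its grip bar in line with the stand's two steel ears. Keep the canister upright throughout, leave everything else on the counter where it is, and let go of the closed shell.

Things in the scene. Friction and masses are not known exactly. Their poses are not given: they have to be found in the camera images.
- lower_shell: Open lower half of a grey plastic shell, fixed on the counter in a stand with two steel ears. Origin: centre of its underside, on the counter; z up; +x and -x point to the ears (16 mm wide, 30 mm high, reaching 60 mm from the axis). 92 mm diameter up to a flat shoulder 35 mm high; above it an open neck to 60 mm. Inner floor 6 mm above the counter.
- shell_rim (a point): Centre of the lower shell's open mouth, 60 mm above the counter. Neck: 62 mm outside, 55 mm inside diameter. It carries two outward lugs centred towards the ears, each 60 degrees wide, reaching 38 mm from the axis, 48 to 54 mm above the counter. Under each lug's clockwise end (seen from above) a rib stops the turning cap with its bar in line with the ears.
- cap: Large grey plastic cap (upper shell), hollow, standing open side down, about 0.16 kg. Origin: centre of its open rim; z up; x along the grip bar. Outside diameter 89 mm, inside 82; ceiling 65 mm and flat top 69 mm above the rim. Inside, two inward lugs under the bar's ends (+x, -x), 50 degrees wide, reaching in to 34 mm from the axis, 4 to 11 mm above the rim. Sideways play when on: 3 mm.
- cap_bar (a point): Middle of the top of the cap's grip bar, 101 mm above the rim. Bar: 64 mm long (cap x), 14 mm wide, 32 mm high. The cap drops onto the shoulder only with the bar turned 60 to 118 degrees counter-clockwise (from above) from the ears' line (75 is good; either way round); else it stops 15 mm too high on the lugs. Then turn it clockwise, against friction only, to the stop.
- canister: Plain round closed aluminium canister, 46 mm diameter, 90 mm high, about 0.12 kg, standing on the counter; its lid is the top 22 mm, marked by a groove. Origin: centre of its underside; z up. Standing in the lower shell its top is 96 mm above the counter.
- carton_flat: Bystander: medicine carton 85 x 36 x 22 mm lying flat. Origin: centre of its underside, x along its length.
- carton_cube: Bystander: medicine carton 40 x 36 x 42 mm. Origin: centre of its underside.
- stamp: Bystander: self-inking hand stamp 42 x 36 x 68 mm, standing. Origin: centre of its underside.
- pill_bottle: Bystander: amber bottle, 52 mm diameter, 85 mm high, narrower white cap. Origin: centre of its underside.
- ointment_jar: Bystander: low white jar, 66 mm diameter, 45 mm high. Origin: centre of its underside.
- stapler: Bystander: black desk stapler 130 x 34 x 40 mm. Origin: centre of its underside, x along its length.
There are look-alikes about, which are no part of the job. What is shaped like the lower_shell but orange is not meant.

How it is judged:
By the outcome, as a careful person would: the job done as asked, in the order asked, and still so for the second after the job is handed in, with the robot touching nothing.
It also fails if it takes over 72 s, if anything falls off the work surface, if the arm or the gripper's body presses on something with over 40 N, if the wrist force passes 120 N, or if a joint passes its speed limit or range.

ROBOT

A 6-joint arm with a two-finger parallel gripper is mounted at the origin on the work surface. World frame = base frame: x ahead of the robot, y to its left, z up, the work surface at z = 0. Lengths are in m, angles in rad, forces in N, time in s.
With the tool pointing down it reaches from about 0.275 to 0.825 m from the base axis. Payload 5.2 kg.
Tool frame: the origin (TCP) lies midway between the tips of the shut fingers; the grasp point (between the pads) lies bot.grasp_offset behind it (bot.grasp_offset is the distance from the TCP to the grasp point, in m); z points along the fingers, y is the line along which they close (so a half turn about z gives the same grasp; the last joint's range is limited). The gripper opens to 93 mm and grips with 3 to 60 N. Pads are 15 mm wide; open, the fingers measure 128 mm over their backs; the gripper's body (75 mm by 188 mm) begins 65 mm behind the grasp point.
Start: joints at [0.898, 0.259, 1.535, -0, 1.348, -0.203], TCP at [0.249, 0.49, 0.219] pointing down, gripper open.
Joint ranges: [-3.14, 3.14], [-0.91, 2.08], [0.19, 2.58], [-1.22, 4.36], [0.22, 2.71], [-3.12, 3.12]. Speed limits (rad/s): [2.57, 2.57, 3.14, 3.14, 3.14, 3.14].

INTERFACE

Orientations are given as a rotation vector (axis times angle).
In Python, from bench import bot, vision gives the robot as it stands.
- The arm moves only by the tool step_arm, never from a script. Its argument "rows" is a list of rows, each a list of 7 numbers: the turn, a rotation vector about the tool's x, y, z in rad, then the shift along the tool's x, y, z in cm, then the opening, from -1 (shut) to 1 (fully open). A call has 1 to 10 rows; each row is the pose to reach, as a shift and turn from the pose commanded when the call began, along the tool's axes at that moment; what a row does not reach only later rows make up. A row lasts 1/12 s, in which the tool goes at most 41.7 mm and 7.16 degrees, less where a joint would pass 70% of its speed; a pose out of reach is approached as far as the arm can. A call with a gripper value outside its range is refused whole. The fingers move at their own pace and stop on an object; "force" is the grip in N (left out, the last holds). Time passes only in rows, so rows that repeat a pose let the fingers close. It gives the time, the measured TCP pose, the force, the opening and the grip force at its end, in the units of the state.
- bot.get_obs(): the state, without advancing time (a new reading comes with each control period).
- vision.capture(name): name is "scene" or "top" or "wrist"; returns a dict with "frame" (400x640x3 uint8, red, green, blue), "depth" (400x640 float32, m along the optical axis (not along the pixel's ray), 0 where there is no reading), "intrinsics" (3x3 intrinsics, pixels), "R" (3x3) and "t" (3): a world point X has camera coordinates R X + t. Camera axes: x right, y down, z forward; pixel columns grow to the right and rows downward; lengths in m; the calibration is good to about 2 mm. A picture is of the moment at which its call begins.
- bot.finish_job(): hands the job in; it is judged then, once.
The state is a dict: "t": time; "joint_positions": joint angles; "dq": joint speeds; "effort": joint torques, N m; "eef_pos": TCP position; "tcp_rot": TCP orientation; "force": force on the tool from outside, world axes, zero at the start; "torque": the same for the moment, N m; "finger_gap": opening from 0.0 (shut) to 1.0 (fully open); "finger_force": force on a finger pad.
Only numpy, scipy, OpenCV 4.12 (cv2) and the standard library are available. Lean on these libraries where they do the work, as an engineer would, in place of code of your own. Each camera call takes 0.05 s, during which the arm holds its last target. There are 200 camera calls.

## Working session

There is one attempt and no reset: what is moved stays moved. The work goes in short steps, Python scripts to look and compute and a tool call to move; the robot and the scene stay as the last step left them, time stands still between calls to the robot, and variables do not carry over. Pictures are saved under pics/ and viewed, at most 10 in all, crops included, and the job is handed in when it is done.

Besides the shell and the picture viewer there is one more tool, called after "Request:" as a command line: name --pt "numbers of a row" for each row, then --argument value for the rest. step_arm: Moves the arm, as the interface text tells. Its arguments: {"type":"object","properties":{"rows":{"type":"array"},"force":{"type":"number"}},"required":["rows"]}

```bash
mkdir -p pics; ls; python3 - <<'E'
from bench import bot, vision
import cv2,numpy as np,pickle
print(bot.grasp_offset, bot.get_obs())
for n in("top","scene"):
    d=vision.capture(n); cv2.imwrite(f"pics/{n}0.png",d["frame"][:,:,::-1]); pickle.dump(d,open(n+"0.pkl","wb"))
    print(n,d["intrinsics"].tolist(),(-d["R"].T@d["t"]).round(3),d["R"].round(3).tolist())
E
```

```text
pics
0.0188 {'t': 0.0, 'joint_positions': array([ 8.98182000e-01,  2.59305099e-01,  1.53606206e+00, -2.55500841e-06,
        1.34800344e+00, -2.02780922e-01]), 'dq': array([ 2.40866028e-04, -5.61984997e-04, -1.32173195e-03, -8.20197225e-04,
        2.03821199e-03,  7.48272552e-05]), 'effort': array([-4.99263206e-04, -4.37303030e+01, -2.84006399e+01,  7.21834903e-02,
        4.11718490e-02, -1.37286829e-04]), 'eef_pos': array([0.24863265, 0.48998755, 0.21784655]), 'tcp_rot': array([-7.31067331e-01, -3.05457335e+00,  2.53056974e-03]), 'force': array([ 0.41361659, -0.18297514,  0.02451832]), 'torque': array([ 0.03409559, -0.03487354,  0.01432669]), 'finger_force': 0.0, 'finger_gap': 0.9987643734113998}
top [[381.7743804919644, 0.0, 322.9263771518177], [0.0, 381.7743804919644, 200.11049774238867], [0.0, 0.0, 1.0]] [0.532 0.004 0.991] [[-0.021, -1.0, -0.0], [-0.998, 0.021, -0.06], [0.06, -0.001, -0.998]]
scene [[482.38216352043884, 0.0, 318.0350000327421], [0.0, 482.38216352043884, 198.58781597661246], [0.0, 0.0, 1.0]] [ 1.244 -0.306  0.883] [[0.367, 0.93, 0.019], [0.69, -0.259, -0.676], [-0.624, 0.261, -0.737]]
```

View pics/top0.png

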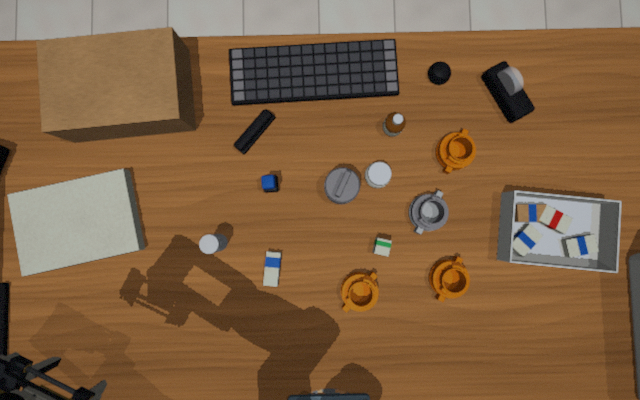

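View pics/scene0.png

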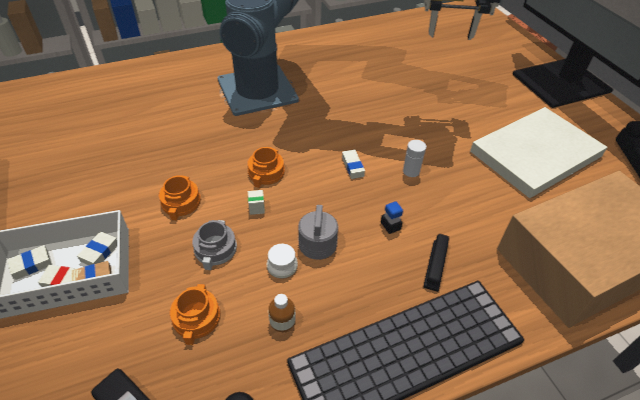

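The top view shows the canister at (209,244), the cap at (342,185) with the jar close by at (378,174), and the grey shell at (430,212) with ears near (438,196) and (420,230). The orange look-alikes are at (458,150), (360,292) and (452,278). Next I'll enlarge the crops and fit the positions.

```bash
cat > h.py <<'E'
import numpy as np
def cloud(d):
    K,R,t,z=d["intrinsics"],d["R"],d["t"],d["depth"]
    v,u=np.mgrid[:400,:640]
    c=np.stack([(u-K[0,2])/K[0,0]*z,(v-K[1,2])/K[1,1]*z,z],-1)
    P=(c-t)@R; P[z==0]=np.nan
    return P
def px(d,u,v,h):
    K,R,t=d["intrinsics"],d["R"],d["t"]
    r=R.T@np.array([(u-K[0,2])/K[0,0],(v-K[1,2])/K[1,1],1]); o=-R.T@t
    return o+r*(h-o[2])/r[2]
E
python3 - <<'E'
import pickle,cv2,numpy as np
from h import *
d=pickle.load(open("top0.pkl","rb")); P=cloud(d)
f=d["frame"][:,:,::-1]
a=cv2.resize(f[150:240,310:460],None,fx=5,fy=5,interpolation=cv2.INTER_CUBIC)
cv2.imwrite("pics/crop1.png",a)
def rep(name,u0,u1,v0,v1,zl,zh):
    Q=P[v0:v1,u0:u1].reshape(-1,3); m=(Q[:,2]>zl)&(Q[:,2]<zh); Q=Q[m]
    (c,s,ang)=cv2.minAreaRect((Q[:,:2]*1000).astype(np.float32))
    print(name,m.sum(),"mean",Q.mean(0).round(4),"rect",np.round(c,1),np.round(s,1),round(ang,1))
    return Q
rep("can",190,235,225,262,.083,.1)
Q=rep("bar",320,365,160,210,.09,.11)
_,_,vt=np.linalg.svd(Q[:,:2]-Q[:,:2].mean(0)); print("bar ang",np.degrees(np.arctan2(vt[0,1],vt[0,0])))
rep("captop",320,362,160,210,.06,.08)
rep("neck",405,455,185,240,.055,.066)
rep("shoulder",405,455,185,240,.031,.042)
rep("jar",362,395,158,190,.038,.055)
rep("cube",370,395,234,260,.035,.05)
rep("bottle",380,410,108,140,.06,.12)
for h in (.03,):
  print("ears",px(d,438.5,195.5,h),px(d,420.5,230,h))
E
```

```text
can 309 mean [0.4885 0.274  0.0902] rect [488.3 274.7] [45.4 42.7] 89.0
bar 160 mean [ 0.6231 -0.0428  0.1008] rect [623.5 -43. ] [13.8 63.4] 64.3
bar ang 154.54927095209703
captop 838 mean [ 0.6223 -0.0423  0.0687] rect [623.5 -43. ] [84.7 84.8] 44.7
neck 161 mean [ 0.5549 -0.2642  0.0587] rect [ 553.3 -262.6] [59.  73.5] 89.8
shoulder 473 mean [ 0.5525 -0.2576  0.0351] rect [ 552.8 -262.8] [90.9 91. ] 11.8
jar 420 mean [ 0.6524 -0.1378  0.045 ] rect [ 653.6 -138.5] [55.5 55.9] 88.7
cube 240 mean [ 0.4696 -0.1409  0.0424] rect [ 469.3 -141.1] [36.7 40.1] 76.9
bottle 177 mean [ 0.776  -0.1773  0.0738] rect [ 777.2 -178.1] [34.9 37.7] 67.6
ears [ 0.59504829 -0.2890382   0.03      ] [ 0.50922058 -0.24043018  0.03      ]
```

View pics/crop1.png

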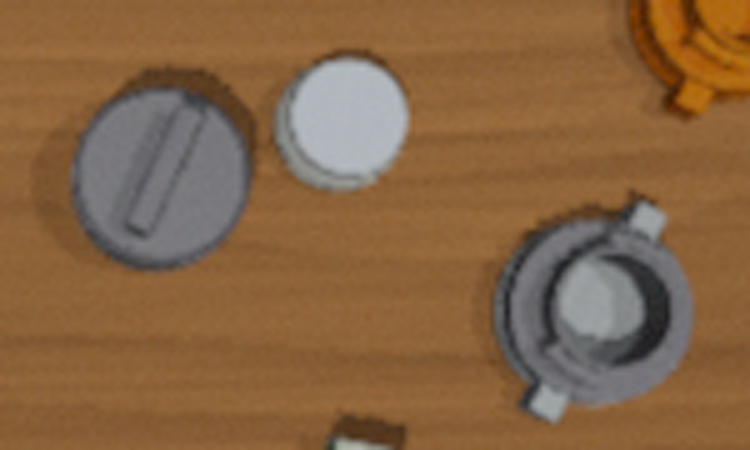

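The crop confirms three things: the shell is empty, its ears sit at about crop (645,218) and (547,400), and the cap's bar runs from (195,105) to (140,230). Now I'll refine the geometry and write the move helper.

```bash
cat >> h.py <<'E'
from scipy.spatial.transform import Rotation as Ro
from scipy.optimize import least_squares
def circ(Q):
    r=least_squares(lambda p:np.hypot(*(Q[:,:2]-p[:2]).T)-p[2],[*Q[:,:2].mean(0),.03],loss='soft_l1',f_scale=.001); return r.x
def yaw(R): return np.degrees(np.arctan2(R[1,1],R[0,1]))   # direction of tool y in world
def go(pos,yw):  # row for target TCP position, tool y along yw deg (mod 180)
    from bench import bot
    o=bot.get_obs(); R=Ro.from_rotvec(o["tcp_rot"]).as_matrix()
    y=np.radians(yw); Y=np.array([np.cos(y),np.sin(y),0]); Z=np.array([0,0,-1.])
    for s in(1,-1):
        T=np.stack([np.cross(s*Y,Z),s*Y,Z],1)
        print("yaw now %.1f"%yaw(R),"turn",Ro.from_matrix(R.T@T).as_rotvec().round(3),"cm",(R.T@(np.array(pos)-o["eef_pos"])*100).round(2),"q1,q6",o["joint_positions"][[0,5]].round(2))
E
python3 - <<'E'
import pickle,cv2,numpy as np
from h import *
d=pickle.load(open("top0.pkl","rb")); P=cloud(d)
def hull(Q):
    h=cv2.convexHull((Q[:,:2]*1000).astype(np.float32))[:,0]/1000; return circ(h)
def sel(u0,u1,v0,v1,zl,zh):
    Q=P[v0:v1,u0:u1].reshape(-1,3); return Q[(Q[:,2]>zl)&(Q[:,2]<zh)]
print("can",hull(sel(190,235,225,262,.088,.094)))
print("cap",hull(sel(320,362,160,210,.066,.072)))
S=sel(405,455,185,240,.02,.042); 
r=np.hypot(S[:,0]-.553,S[:,1]+.2628)
c=hull(S[(r<.048)&(S[:,2]>.032)]);print("shell",c)
r=np.hypot(S[:,0]-c[0],S[:,1]-c[1])
E=S[(r>.05)&(r<.063)&(S[:,2]<.034)&(S[:,2]>.026)];a=np.degrees(np.arctan2(E[:,1]-c[1],E[:,0]-c[0]))
print(len(E)); 
for m in (a<30)&(a>-90),(a>90): print("ear",m.sum(),a[m].mean(),E[m].mean(0))
print("floor",sel(425,433,205,215,-1,1)[:,2].round(3)[:20])
s=pickle.load(open("scene0.pkl","rb")); P=cloud(s)
print("scene can",hull(sel(395,435,135,185,.087,.095)), "bar",sel(295,345,200,265,.096,.106).mean(0),"neck",hull(sel(185,245,215,270,.057,.064)),"cap",hull(sel(295,345,200,265,.066,.072)))
go([.4885,.2745,.15],yw=-30)
E
```

```text
can [0.48853414 0.27485152 0.02234794]
cap [ 0.62337576 -0.04300943  0.04232247]
shell [ 0.55338258 -0.26307557  0.04537686]
52
ear 26 -30.109226279835823 [ 0.60080122 -0.290574    0.02952585]
ear 26 149.55261170239447 [ 0.50625076 -0.2353637   0.03010454]
floor [0.011 0.012 0.01  0.016 0.013 0.013 0.011 0.013 0.011 0.014 0.011 0.013
 0.009 0.009 0.012 0.01  0.01  0.01  0.012 0.013]
scene can [0.49189407 0.27283628 0.02250155] bar [ 0.62923845 -0.04611493  0.10009097] neck [ 0.55672583 -0.26548084  0.03101048] cap [ 0.62844605 -0.04587321  0.0420992 ]
yaw now 63.1 turn [-1.000e-03  1.000e-03  1.625e+00] cm [-31.14  -8.35   6.8 ] q1,q6 [ 0.9 -0.2]
yaw now 63.1 turn [-1.000e-03 -1.000e-03 -1.517e+00] cm [-31.14  -8.35   6.8 ] q1,q6 [ 0.9 -0.2]
```

Request:
step_arm --pt "0 0 0 -31.3 -8.3 7.0 1" --pt "0 0 0 -31.3 -8.3 7.0 1" --pt "0 0 0 -31.3 -8.3 7.0 1" --pt "0 0 0 -31.3 -8.3 7.0 1" --pt "0 0 0 -31.3 -8.3 7.0 1" --pt "0 0 0 -31.3 -8.3 7.0 1" --pt "0 0 0 -31.3 -8.3 7.0 1" --pt "0 0 0 -31.3 -8.3 7.0 1" --pt "0 0 0 -31.3 -8.3 7.0 1" --pt "0 0 0 -31.3 -8.3 7.0 1"

```text
t: 0.93
eef_pos: [0.4913, 0.2728, 0.1474]
tcp_rot: [-0.737, -3.052, 0.002]
force: [-0.1, 0.3, 0.4]
finger_gap: 0.998
finger_force: 0.0
```

```bash
python3 - <<'E'
from bench import bot, vision
from h import *
import cv2
go([.4902,.2738,.059],63.1)
d=vision.capture("wrist"); cv2.imwrite("pics/w1.png",d["frame"][:,:,::-1])
P=cloud(d).reshape(-1,3); o=bot.get_obs()["eef_pos"]
Q=P[(P[:,2]>.087)&(P[:,2]<.095)&(np.hypot(P[:,0]-.49,P[:,1]-.274)<.04)]
print(len(Q)); h=cv2.convexHull((Q[:,:2]*1000).astype(np.float32))[:,0]/1000; print(circ(h))
E
```

```text
yaw now 62.8 turn [-0.002 -0.002 -0.004] cm [0.12 0.05 8.84] q1,q6 [ 0.31 -0.79]
yaw now 62.8 turn [-3.000e-03  3.000e-03  3.137e+00] cm [0.12 0.05 8.84] q1,q6 [ 0.31 -0.79]
2258
[0.48888503 0.27316373 0.02264014]
```

View pics/w1.png

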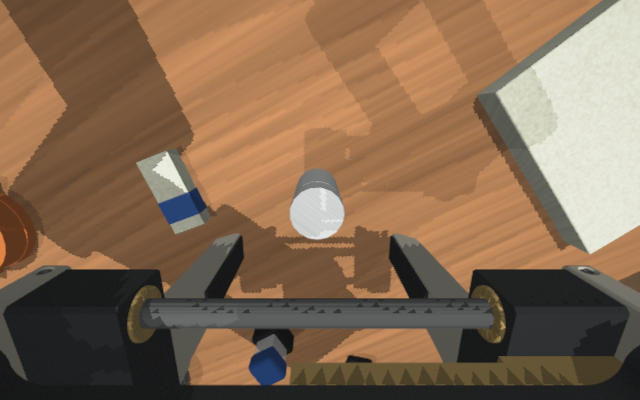

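The canister top shows at (317,213), midway between the fingers. I'll descend and grip the lid.

Request:
step_arm --pt "0 0 0 0.2 0 4 1" --pt "0 0 0 0.2 0 7 1" --pt "0 0 0 0.2 0 8.8 1" --pt "0 0 0 0.2 0 8.8 1" --pt "0 0 0 0.2 0 8.8 1" --pt "0 0 0 0.2 0 8.8 -1" --pt "0 0 0 0.2 0 8.8 -1" --pt "0 0 0 0.2 0 8.8 -1" --pt "0 0 0 0.2 0 8.8 -1" --pt "0 0 0 0.2 0 8.8 -1" --force 25

```text
t: 1.82
eef_pos: [0.4892, 0.2758, 0.0615]
tcp_rot: [0.731, 3.054, 0.001]
force: [-0.3, -0.1, 0.5]
finger_gap: 0.693
finger_force: 0.0
```

Request:
step_arm --pt "0 0 0 0 0 0 -1" --pt "0 0 0 0 0 0 -1" --pt "0 0 0 0 0 0 -1"

```text
t: 2.07
eef_pos: [0.4887, 0.2755, 0.0607]
tcp_rot: [-0.731, -3.055, 0.0]
force: [0.5, 0.6, -0.3]
finger_gap: 0.49
finger_force: 25.0
```

Request:
step_arm --pt "0 0 0 0 0 -1.5 -1" --pt "0 0 0 0 0 -4 -1" --pt "0 0 0 0 0 -8 -1" --pt "0 0 0 0 0 -12 -1" --pt "0 0 0 0 0 -14 -1" --pt "0 0 0 -1 -1.5 -14 -1" --pt "0 0 0 -3 -4.5 -14 -1" --pt "0 0 0 -5 -7.5 -14 -1" --pt "0 0 0 -7 -10.5 -14 -1" --pt "0 0 0 -9 -13.5 -14 -1"

```text
t: 2.9
eef_pos: [0.5074, 0.1132, 0.2005]
tcp_rot: [-0.73, -3.055, 0.0]
force: [0.0, -0.6, -1.4]
finger_gap: 0.491
finger_force: 25.0
```

Request:
step_arm --pt "0 0 0 -2 -3 0 -1" --pt "0 0 0 -4 -6 0 -1" --pt "0 0 0 -6 -9 0 -1" --pt "0 0 0 -8 -12 0 -1" --pt "0 0 0 -10 -15 0 -1" --pt "0 0 0 -12 -18 0 -1" --pt "0 0 0 -14 -21 0 -1" --pt "0 0 0 -16 -24 0 -1" --pt "0 0 0 -18 -27 0 -1" --pt "0 0 0 -20 -30 0 -1"

```text
t: 3.73
eef_pos: [0.55, -0.2453, 0.2002]
tcp_rot: [-0.732, -3.054, -0.001]
force: [0.7, -0.1, -0.5]
finger_gap: 0.493
finger_force: 25.0
```

Request:
step_arm --pt "0 0 0 -0.7 -1 0 -1" --pt "0 0 0 -1.3 -1.6 0 -1" --pt "0 0 0 -1.3 -1.6 0 -1" --pt "0 0 0 -1.3 -1.6 0 -1" --pt "0 0 0 -1.3 -1.6 0 -1"

```text
t: 4.15
eef_pos: [0.5546, -0.2619, 0.2006]
tcp_rot: [-0.729, -3.055, -0.001]
force: [0.4, -1.0, -1.6]
finger_gap: 0.493
finger_force: 25.0
```

```bash
python3 - <<'E'
from bench import bot, vision
from h import *
import cv2,pickle
go([.555,-.2643,.20],63.1)
for n in("wrist","top","scene"):
    d=vision.capture(n); pickle.dump(d,open(n+"1.pkl","wb")); P=cloud(d).reshape(-1,3)
    def hull(c,zl,zh,r):
        Q=P[(P[:,2]>zl)&(P[:,2]<zh)&(np.hypot(P[:,0]-c[0],P[:,1]-c[1])<r)]
        if len(Q)<10: return len(Q)
        return len(Q),circ(cv2.convexHull((Q[:,:2]*1000).astype(np.float32))[:,0]/1000)
    print(n,"shoulder",hull((.555,-.264),.031,.04,.049),"neck",hull((.555,-.264),.055,.065,.04),"jar",hull((.653,-.1385),.04,.05,.04), "cap",hull((.625,-.044),.064,.074,.05))
    if n=="wrist": cv2.imwrite("pics/w2.png",d["frame"][:,:,::-1])
E
```

```text
yaw now 63.2 turn [ 0.001 -0.001  0.001] cm [-0.14 -0.2   0.06] q1,q6 [-0.62 -1.73]
yaw now 63.2 turn [ 1.00e-03  1.00e-03 -3.14e+00] cm [-0.14 -0.2   0.06] q1,q6 [-0.62 -1.73]
wrist shoulder (1602, array([ 0.55359605, -0.26573685,  0.04561397])) neck (379, array([ 0.55203765, -0.26511801,  0.03072191])) jar (1791, array([ 0.65309041, -0.14118209,  0.02869057])) cap (3228, array([ 0.62350532, -0.0465648 ,  0.04313858]))
top shoulder (256, array([ 0.55332723, -0.26267154,  0.04530901])) neck (75, array([ 0.5457654 , -0.25836236,  0.02813224])) jar (419, array([ 0.65256423, -0.13825722,  0.02835941])) cap (822, array([ 0.6234659 , -0.04278703,  0.04293347]))
scene shoulder (533, array([ 0.55773065, -0.26528111,  0.04574083])) neck (182, array([ 0.55639206, -0.26475184,  0.03179547])) jar (493, array([ 0.65634371, -0.14038313,  0.02907042])) cap (783, array([ 0.62816935, -0.04532663,  0.04296606]))
```

View pics/w2.png

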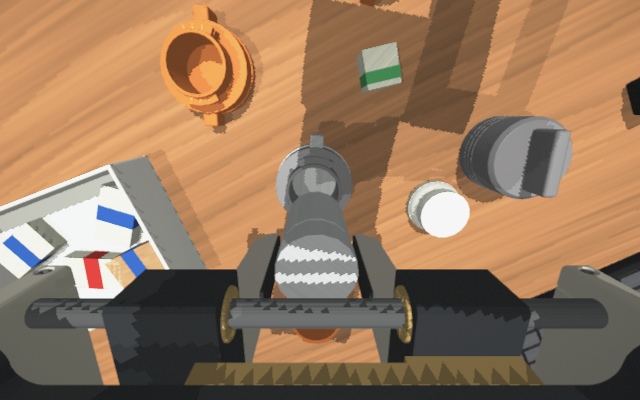

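The wrist view shows the held canister upright at (317,270), over the shell at (314,178), which is empty. I'll nudge it sideways and lower it in.

Request:
step_arm --pt "0 0 0 0 -0.2 1 -1" --pt "0 0 0 0 -0.2 3 -1" --pt "0 0 0 0 -0.2 5 -1" --pt "0 0 0 0 -0.2 6.5 -1" --pt "0 0 0 0 -0.2 7.5 -1" --pt "0 0 0 0 -0.2 8.5 -1" --pt "0 0 0 0 -0.2 9.5 -1" --pt "0 0 0 0 -0.2 10 -1" --pt "0 0 0 0 -0.2 10 -1"

```text
t: 5.05
eef_pos: [0.5533, -0.265, 0.0994]
tcp_rot: [-0.731, -3.054, -0.001]
force: [-0.2, 0.1, -0.7]
finger_gap: 0.494
finger_force: 25.0
```

Request:
step_arm --pt "0 0 0 0 0 0.7 -1" --pt "0 0 0 0 0 1.4 -1" --pt "0 0 0 0 0 2.1 -1" --pt "0 0 0 0 0 2.6 -1" --pt "0 0 0 0 0 3.0 -1" --pt "0 0 0 0 0 3.0 -1"

```text
t: 5.55
eef_pos: [0.5532, -0.265, 0.0695]
tcp_rot: [-0.731, -3.054, -0.001]
force: [-0.1, 0.4, -1.9]
finger_gap: 0.492
finger_force: 25.0
```

Request:
step_arm --pt "0 0 0 0 0 0.1 -1" --pt "0 0 0 0 0 0.2 -1" --pt "0 0 0 0 0 0.25 -1" --pt "0 0 0 0 0 0.25 -1"

```text
t: 5.88
eef_pos: [0.5539, -0.2656, 0.0683]
tcp_rot: [0.731, 3.055, -0.0]
force: [0.3, 0.8, -1.4]
finger_gap: 0.49
finger_force: 25.0
```

Request:
step_arm --pt "0 0 0 0 0 0.05 -1" --pt "0 0 0 0 0 0.1 -1" --pt "0 0 0 0 0 0.1 -1"

```text
t: 6.13
eef_pos: [0.5538, -0.2655, 0.0671]
tcp_rot: [-0.731, -3.055, 0.0]
force: [-0.6, 0.3, -1.7]
finger_gap: 0.49
finger_force: 25.0
```

Request:
step_arm --pt "0 0 0 0 0 0.05 -1" --pt "0 0 0 0 0 0.1 -1" --pt "0 0 0 0 0 0.1 -1"

```text
t: 6.38
eef_pos: [0.554, -0.2656, 0.0667]
tcp_rot: [0.731, 3.055, -0.0]
force: [-0.8, 0.4, 2.9]
finger_gap: 0.49
finger_force: 25.0
```

Request:
step_arm --pt "0 0 0 0 0 0 0" --pt "0 0 0 0 0 0 0.5" --pt "0 0 0 0 0 0 1" --pt "0 0 0 0 0 0 1" --pt "0 0 0 0 0 0 1" --pt "0 0 0 0 0 -2 1" --pt "0 0 0 0 0 -5 1" --pt "0 0 0 0 0 -9 1" --pt "0 0 0 0 0 -13 1" --pt "0 0 0 0 0 -13 1"

```text
t: 7.22
eef_pos: [0.5575, -0.2679, 0.2053]
tcp_rot: [0.728, 3.042, -0.009]
force: [1.1, -0.8, 0.2]
finger_gap: 1.0
finger_force: 0.0
```

Request:
step_arm --pt "0 0 0.12 -2 3 0 1" --pt "0 0 0.24 -2 6 0 1" --pt "0 0 0.36 -2 9 0 1" --pt "0 0 0.48 -2 12 0 1" --pt "0 0 0.6 -2 15 0 1" --pt "0 0 0.72 -2 18 0 1" --pt "0 0 0.84 -2 20 0 1" --pt "0 0 0.96 -2 20 0 1" --pt "0 0 1.08 -2 20 0 1" --pt "0 0 1.2 -2 20 0 1"

```text
t: 8.05
eef_pos: [0.6623, -0.0952, 0.1956]
tcp_rot: [-2.333, -2.103, 0.0]
force: [-0.6, 0.1, -0.0]
finger_gap: 0.997
finger_force: 0.0
```

Request:
step_arm --pt "0 0 0.12 0 0 0 1" --pt "0 0 0.24 0 0 0 1" --pt "0 0 0.36 0 0 0 1" --pt "0 0 0.48 0 0 0 1" --pt "0 0 0.6 0 0 0 1" --pt "0 0 0.72 0 0 0 1" --pt "0 0 0.84 0 0 0 1" --pt "0 0 0.96 0 0 0 1" --pt "0 0 1.0 0 0 0 1" --pt "0 0 1.0 0 0 0 1"

```text
t: 8.88
eef_pos: [0.6621, -0.0961, 0.1958]
tcp_rot: [-3.055, -0.732, 0.0]
force: [-0.3, -0.3, -0.3]
finger_gap: 1.002
finger_force: 0.0
```

```bash
cat >> h.py <<'E'
def hull(P,c,zl,zh,r):
    import cv2
    Q=P[(P[:,2]>zl)&(P[:,2]<zh)&(np.hypot(P[:,0]-c[0],P[:,1]-c[1])<r)]
    if len(Q)<10: return len(Q)
    return len(Q),Q.mean(0),circ(cv2.convexHull((Q[:,:2]*1000).astype(np.float32))[:,0]/1000)
E
python3 - <<'E'
from bench import bot, vision
from h import *
import cv2,pickle
go([.625,-.0449,.16],64.5)
for n in("wrist","top","scene"):
    d=vision.capture(n); pickle.dump(d,open(n+"2.pkl","wb")); P=cloud(d).reshape(-1,3)
    print(n,"can",hull(P,(.555,-.264),.09,.102,.035),"shell",hull(P,(.555,-.264),.031,.04,.049), "cap",hull(P,(.625,-.045),.064,.074,.05))
    Q=P[(P[:,2]>.094)&(P[:,2]<.108)&(np.hypot(P[:,0]-.625,P[:,1]+.045)<.04)]
    if len(Q)>20:
        _,_,vt=np.linalg.svd(Q[:,:2]-Q[:,:2].mean(0)); print("bar",len(Q),cv2.minAreaRect((Q[:,:2]*1000).astype(np.float32)),np.degrees(np.arctan(vt[0,1]/vt[0,0])))
d=pickle.load(open("top2.pkl","rb")); t=cv2.resize(d["frame"][130:260,330:480],None,fx=2.6,fy=2.6,interpolation=2)
d=pickle.load(open("scene2.pkl","rb")); s=cv2.resize(d["frame"][180:310,150:300],None,fx=2.6,fy=2.6,interpolation=2)
cv2.imwrite("pics/c2.png",np.hstack([t,s])[:,:,::-1])
E
```

```text
yaw now -63.0 turn [-0.    -0.    -2.226] cm [-0.99 -6.25  3.58] q1,q6 [-0.31  0.79]
yaw now -63.0 turn [-0.     0.     0.915] cm [-0.99 -6.25  3.58] q1,q6 [-0.31  0.79]
wrist can (1111, array([ 0.55623953, -0.26485952,  0.09527579]), array([ 0.55499407, -0.26628032,  0.0228454 ])) shell (547, array([ 0.57776387, -0.23937065,  0.03470335]), array([ 0.55423375, -0.26222044,  0.04435651])) cap (3772, array([ 0.6295897 , -0.04413079,  0.06847132]), array([ 0.62508453, -0.04457586,  0.04330598]))
bar 923 ((625.3289184570312, -44.89795684814453), (14.240304946899414, 63.32511520385742), 64.17756652832031) -25.71481165511972
top can 0 shell (24, array([ 0.56482395, -0.22125058,  0.0349192 ]), array([ 0.55506198, -0.25889178,  0.04121542])) cap (275, array([ 0.61372523, -0.0437255 ,  0.06864056]), array([ 0.62325125, -0.04298442,  0.04280387]))
scene can (314, array([ 0.55918909, -0.26760212,  0.09520744]), array([ 0.55789542, -0.26711529,  0.022684  ])) shell (472, array([ 0.57389918, -0.26559226,  0.03463347]), array([ 0.55765477, -0.26527932,  0.04549435])) cap (784, array([ 0.63207592, -0.04688839,  0.06831723]), array([ 0.62822664, -0.04525987,  0.04283357]))
bar 155 ((628.236083984375, -45.81464767456055), (13.855173110961914, 65.0066146850586), 64.6891098022461) -25.47770838898061
```

View pics/c2.png

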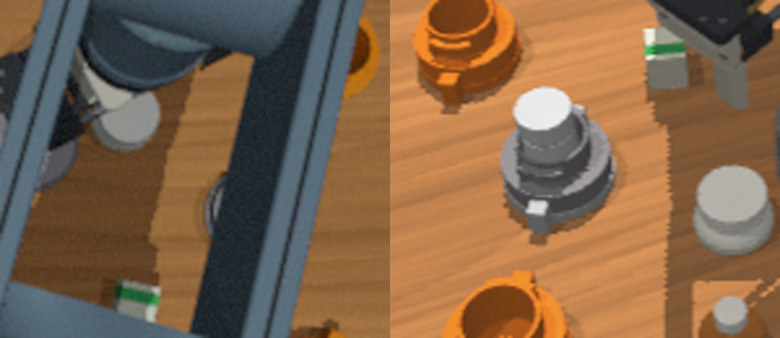

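The canister stands upright in the grey shell, with its top centre at (543,105) in the right half and reading 95 mm high. Now the cap: I'll turn, move above the bar, then descend.

Request:
step_arm --pt "0 0 0.12 -1 -3 0 1" --pt "0 0 0.24 -1 -6.2 0 1" --pt "0 0 0.36 -1 -6.2 0 1" --pt "0 0 0.48 -1 -6.2 2 1" --pt "0 0 0.6 -1 -6.2 4 1" --pt "0 0 0.72 -1 -6.2 6 1" --pt "0 0 0.84 -1 -6.2 6 1" --pt "0 0 0.917 -1 -6.2 6 1" --pt "0 0 0.917 -1 -6.2 6 1" --pt "0 0 0.917 -1 -6.2 6 1"

```text
t: 9.87
eef_pos: [0.6252, -0.0455, 0.1362]
tcp_rot: [3.065, -0.688, 0.0]
force: [-0.2, 0.3, 1.5]
finger_gap: 1.001
finger_force: 0.0
```

```bash
python3 - <<'E'
from bench import bot, vision
from h import *
go([.6252,-.0450,.074],64.4)
d=vision.capture("wrist")
P=cloud(d).reshape(-1,3); import cv2
Q=P[(P[:,2]>.094)&(P[:,2]<.108)&(np.hypot(P[:,0]-.625,P[:,1]+.045)<.04)]
_,_,vt=np.linalg.svd(Q[:,:2]-Q[:,:2].mean(0)); print("bar",len(Q),cv2.minAreaRect((Q[:,:2]*1000).astype(np.float32)),np.degrees(np.arctan(vt[0,1]/vt[0,0])))
E
```

```text
yaw now -115.3 turn [ 0.    -0.    -3.137] cm [-0.03 -0.05  6.22] q1,q6 [-0.25  1.76]
yaw now -115.3 turn [-0.    -0.     0.005] cm [-0.03 -0.05  6.22] q1,q6 [-0.25  1.76]
bar 1430 ((625.4385986328125, -45.40033721923828), (13.595221519470215, 63.481163024902344), 64.18378448486328) -25.89936507210774
```

Request:
step_arm --pt "0 0 0.006 0 0 2 1" --pt "0 0 0.006 0 0 4 1" --pt "0 0 0.006 0 0 5.5 1" --pt "0 0 0.006 0 0 6.2 1" --pt "0 0 0.006 0 0 6.2 0" --pt "0 0 0.006 0 0 6.2 -0.5" --pt "0 0 0.006 0 0 6.2 -1" --pt "0 0 0.006 0 0 6.2 -1" --pt "0 0 0.006 0 0 6.2 -1" --pt "0 0 0.006 0 0 6.2 -1" --force 45

```text
t: 10.75
eef_pos: [0.6255, -0.0456, 0.075]
tcp_rot: [3.062, -0.702, 0.002]
force: [-0.4, 0.4, -0.0]
finger_gap: 0.615
finger_force: 0.0
```

Request:
step_arm --pt "0 0 0 0 0 0 -1" --pt "0 0 0 0 0 0 -1" --pt "0 0 0 0 0 0 -1" --pt "0 0 0 0 0 0 -1" --pt "0 0 0 0 0 0 -1" --pt "0 0 0 0 0 0 -1"

```text
t: 11.25
eef_pos: [0.6251, -0.0455, 0.0741]
tcp_rot: [3.062, -0.703, -0.0]
force: [0.1, -0.6, 0.7]
finger_gap: 0.188
finger_force: 0.0
```

Request:
step_arm --pt "0 0 0 0 0 0 -1" --pt "0 0 0 0 0 0 -1" --pt "0 0 0 0 0 0 -1"

```text
t: 11.5
eef_pos: [0.6249, -0.0455, 0.0739]
tcp_rot: [-3.062, 0.703, 0.001]
force: [0.1, 0.5, -1.6]
finger_gap: 0.15
finger_force: 45.0
```

```bash
python3 - <<'E'
from bench import bot
from h import *
o=bot.get_obs(); print(o["eef_pos"],o["finger_gap"],o["finger_force"])
go([.555,-.265,.194],-45)
E
```

```text
[ 0.62492599 -0.04545063  0.07392465] 0.14950826648741292 44.98907268047333
yaw now -115.9 turn [-0.     0.    -1.237] cm [  3.28  22.81 -12.01] q1,q6 [-0.25  1.77]
yaw now -115.9 turn [0.    0.    1.905] cm [  3.28  22.81 -12.01] q1,q6 [-0.25  1.77]
```

Request:
step_arm --pt "0 0 0 0 0 -1 -1" --pt "0 0 0 0 0 -4 -1" --pt "0 0 0 0 0 -8 -1" --pt "0 0 0 0 0 -12 -1" --pt "0 0 0 0 0 -12.6 -1" --pt "0 0 -0.1 0.4 2.8 -12.6 -1" --pt "0 0 -0.2 0.8 5.6 -12.6 -1" --pt "0 0 -0.3 1.2 8.4 -12.6 -1" --pt "0 0 -0.4 1.6 11.2 -12.6 -1"

```text
t: 12.25
eef_pos: [0.5901, -0.154, 0.2006]
tcp_rot: [3.141, -0.071, 0.0]
force: [1.0, 0.3, -1.9]
finger_gap: 0.152
finger_force: 45.0
```

```bash
python3 - <<'E'
from bench import bot
from h import *
o=bot.get_obs(); print(o["eef_pos"],o["finger_gap"],o["force"])
go([.5548,-.2652,.2],-45)
E
```

```text
[ 0.59007116 -0.15402564  0.20059983] 0.15188318342649676 [ 0.98347479  0.26179271 -1.94865415]
yaw now -92.6 turn [ 0.    -0.    -0.831] cm [-3.02 11.27  0.06] q1,q6 [-0.44  1.18]
yaw now -92.6 turn [-0.    -0.     2.311] cm [-3.02 11.27  0.06] q1,q6 [-0.44  1.18]
```

Request:
step_arm --pt "0 0 -0.1 -0.6 2.5 0 -1" --pt "0 0 -0.2 -1.2 5 0 -1" --pt "0 0 -0.3 -1.8 7.5 0 -1" --pt "0 0 -0.4 -2.4 9.5 0 -1" --pt "0 0 -0.5 -3 11.2 0 -1" --pt "0 0 -0.6 -3 11.2 0 -1" --pt "0 0 -0.7 -3 11.2 0 -1" --pt "0 0 -0.83 -3 11.2 0 -1" --pt "0 0 -0.83 -3 11.2 0 -1" --pt "0 0 -0.83 -3 11.2 0 -1"

```text
t: 13.08
eef_pos: [0.5548, -0.2636, 0.2003]
tcp_rot: [-2.908, -1.188, 0.0]
force: [-0.8, -1.4, -1.9]
finger_gap: 0.144
finger_force: 45.0
```

```bash
python3 - <<'E'
from bench import bot,vision
from h import *
import cv2
o=bot.get_obs(); print(o["eef_pos"],o["finger_gap"],o["force"])
go([.5548,-.2652,.1089],-45)
for n in("scene","wrist"):
    d=vision.capture(n); P=cloud(d).reshape(-1,3)
    print(n,hull(P,(.555,-.265),.19,.2,.05))
    cv2.imwrite(f"pics/{n}3.png",d["frame"][:,:,::-1])
E
```

```text
[ 0.55482481 -0.26357309  0.20028274] 0.14407790664356243 [-0.75528538 -1.36773801 -1.87006662]
yaw now -45.6 turn [-0.    0.   -0.01] cm [-0.12  0.12  9.14] q1,q6 [-0.62  0.17]
yaw now -45.6 turn [0.    0.    3.132] cm [-0.12  0.12  9.14] q1,q6 [-0.62  0.17]
scene (672, array([ 0.57235556, -0.26645594,  0.19454254]), array([ 0.55737433, -0.26422379,  0.04328952]))
wrist (6502, array([ 0.5663024 , -0.25210426,  0.19471952]), array([ 0.55456199, -0.26368803,  0.04326514]))
```

View pics/scene3.png

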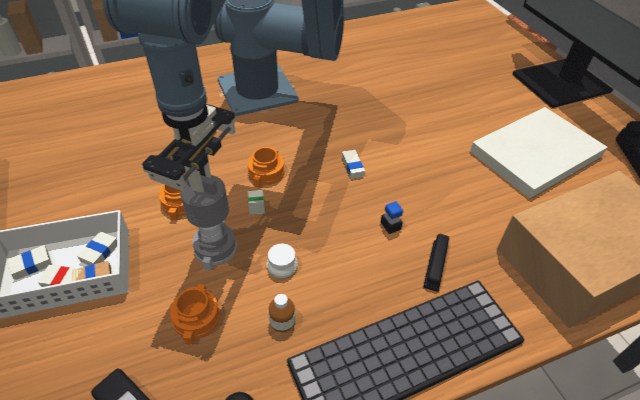

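The cap hangs over the canister, with its centre within about 1 mm of the shell's. I'll lower it in stages.

Request:
step_arm --pt "0 0 -0.01 -0.1 0.1 1 -1" --pt "0 0 -0.01 -0.1 0.1 2 -1" --pt "0 0 -0.01 -0.1 0.1 3 -1" --pt "0 0 -0.01 -0.1 0.1 4 -1" --pt "0 0 -0.01 -0.1 0.1 5 -1" --pt "0 0 -0.01 -0.1 0.1 5.7 -1" --pt "0 0 -0.01 -0.1 0.1 6.2 -1" --pt "0 0 -0.01 -0.1 0.1 6.2 -1" --pt "0 0 -0.01 -0.1 0.1 6.2 -1"

```text
t: 13.93
eef_pos: [0.555, -0.265, 0.1379]
tcp_rot: [-2.9, -1.207, 0.0]
force: [-0.4, -0.0, -1.7]
finger_gap: 0.144
finger_force: 45.0
```

Request:
step_arm --pt "0 0 0 0 0 0.4 -1" --pt "0 0 0 0 0 0.8 -1" --pt "0 0 0 0 0 1.2 -1" --pt "0 0 0 0 0 1.5 -1" --pt "0 0 0 0 0 1.5 -1"

```text
t: 14.35
eef_pos: [0.5545, -0.2647, 0.1223]
tcp_rot: [-2.899, -1.207, 0.001]
force: [-0.2, 0.1, -1.4]
finger_gap: 0.148
finger_force: 45.0
```

Request:
step_arm --pt "0 0 0 0 0 0.3 -1" --pt "0 0 0 0 0 0.6 -1" --pt "0 0 0 0 0 0.9 -1" --pt "0 0 0 0 0 1.1 -1" --pt "0 0 0 0 0 1.1 -1"

```text
t: 14.77
eef_pos: [0.5546, -0.2648, 0.1115]
tcp_rot: [-2.9, -1.207, 0.001]
force: [0.4, -0.5, -2.4]
finger_gap: 0.144
finger_force: 45.0
```

Request:
step_arm --pt "0 0 0 0 0 0.05 -1" --pt "0 0 0 0 0 0.1 -1" --pt "0 0 0 0 0 0.15 -1" --pt "0 0 0 0 0 0.15 -1"

```text
t: 15.1
eef_pos: [0.555, -0.265, 0.1107]
tcp_rot: [2.9, 1.207, 0.0]
force: [0.9, 0.4, -1.4]
finger_gap: 0.15
finger_force: 45.0
```

Request:
step_arm --pt "0 0 0 0 0 0.05 -1" --pt "0 0 0 0 0 0.1 -1" --pt "0 0 0 0 0 0.15 -1" --pt "0 0 0 0 0 0.15 -1"

```text
t: 15.43
eef_pos: [0.5549, -0.265, 0.109]
tcp_rot: [-2.9, -1.207, 0.0]
force: [-0.4, 0.2, -1.0]
finger_gap: 0.151
finger_force: 45.0
```

Request:
step_arm --pt "0 0 0 0 0 0.05 -1" --pt "0 0 0 0 0 0.05 -1" --pt "0 0 0 0 0 0.05 -1"

```text
t: 15.68
eef_pos: [0.5549, -0.265, 0.1089]
tcp_rot: [2.9, 1.207, 0.0]
force: [-1.4, 0.3, 0.9]
finger_gap: 0.149
finger_force: 45.0
```

The cap is seated: contact came at exactly the expected height. Now I'll twist it clockwise.

Request:
step_arm --pt "0 0 0.08 0 0 0 -1" --pt "0 0 0.16 0 0 0 -1" --pt "0 0 0.24 0 0 0 -1" --pt "0 0 0.32 0 0 0 -1" --pt "0 0 0.4 0 0 0 -1" --pt "0 0 0.48 0 0 0 -1" --pt "0 0 0.56 0 0 0 -1" --pt "0 0 0.64 0 0 0 -1" --pt "0 0 0.7 0 0 0 -1" --pt "0 0 0.7 0 0 0 -1"

```text
t: 16.52
eef_pos: [0.5552, -0.2653, 0.1089]
tcp_rot: [3.138, 0.136, 0.001]
force: [-0.5, -0.3, 0.3]
finger_gap: 0.148
finger_force: 45.0
```

```bash
python3 - <<'E'
from bench import bot
from h import *
o=bot.get_obs(); print(o["eef_pos"],o["finger_gap"],o["force"],o["torque"])
go([.5549,-.265,.1089],60)
E
```

```text
[ 0.5552498  -0.26532406  0.10885932] 0.14755164850036728 [-0.47783115 -0.27782862  0.27407976] [-0.16928669  0.22637149 -0.04857442]
yaw now -85.0 turn [ 1.000e-03  1.000e-03 -2.531e+00] cm [-0.03 -0.04 -0.  ] q1,q6 [-0.63  0.86]
yaw now -85.0 turn [ 0.001 -0.001  0.61 ] cm [-0.03 -0.04 -0.  ] q1,q6 [-0.63  0.86]
```

Request:
step_arm --pt "0 0 0.08 0 0 0 -1" --pt "0 0 0.16 0 0 0 -1" --pt "0 0 0.24 0 0 0 -1" --pt "0 0 0.32 0 0 0 -1" --pt "0 0 0.4 0 0 0 -1" --pt "0 0 0.46 0 0 0 -1" --pt "0 0 0.52 0 0 0 -1" --pt "0 0 0.56 0 0 0 -1" --pt "0 0 0.56 0 0 0 -1"

```text
t: 17.27
eef_pos: [0.5552, -0.2653, 0.1089]
tcp_rot: [3.054, -0.732, 0.001]
force: [-0.1, -0.9, 0.4]
finger_gap: 0.149
finger_force: 45.0
```

```bash
python3 - <<'E'
from bench import bot
from h import *
o=bot.get_obs(); print(o["eef_pos"],o["finger_gap"],o["force"],o["torque"])
go([.5549,-.265,.1089],60)
E
```

```text
[ 0.55520428 -0.26533688  0.10889214] 0.14897258629379234 [-0.13286734 -0.94958368  0.40973653] [-1.18073867e-01  2.40894184e-01 -1.73290959e-04]
yaw now -117.0 turn [ 1.000e-03  0.000e+00 -3.089e+00] cm [-0.04 -0.02 -0.  ] q1,q6 [-0.63  1.41]
yaw now -117.0 turn [ 0.    -0.001  0.053] cm [-0.04 -0.02 -0.  ] q1,q6 [-0.63  1.41]
```

Roughly 3° are left. I'll approach the stop in small steps and watch the torque.

Request:
step_arm --pt "0 0 0.015 0 0 0 -1" --pt "0 0 0.03 0 0 0 -1" --pt "0 0 0.045 0 0 0 -1" --pt "0 0 0.055 0 0 0 -1" --pt "0 0 0.055 0 0 0 -1"

```text
t: 17.68
eef_pos: [0.5551, -0.2653, 0.1089]
tcp_rot: [3.033, -0.817, 0.001]
force: [-0.3, -2.7, 1.2]
finger_gap: 0.149
finger_force: 45.1
```

```bash
python3 - <<'E'
from bench import bot
from h import *
o=bot.get_obs(); print(o["force"],o["torque"]); go([.5549,-.265,.1089],60)
E
```

```text
[-0.33103344 -2.69532013  1.2304173 ] [-0.36452218  0.19177971  0.35750801]
yaw now -120.1 turn [-1.000e-03 -1.000e-03  3.139e+00] cm [-0.03 -0.02 -0.  ] q1,q6 [-0.63  1.47]
yaw now -120.1 turn [ 0.001 -0.001 -0.002] cm [-0.03 -0.02 -0.  ] q1,q6 [-0.63  1.47]
```

Request:
step_arm --pt "0 0 0.01 0 0 0 -1" --pt "0 0 0.02 0 0 0 -1" --pt "0 0 0.03 0 0 0 -1" --pt "0 0 0.03 0 0 0 -1"

```text
t: 18.02
eef_pos: [0.5551, -0.2653, 0.1089]
tcp_rot: [3.02, -0.862, 0.001]
force: [0.3, -3.4, 1.9]
finger_gap: 0.144
finger_force: 45.7
```

```bash
python3 - <<'E'
from bench import bot
from h import *
o=bot.get_obs(); print(o["force"],o["torque"]); go([.5549,-.265,.1089],60)
E
```

```text
[ 0.27993564 -3.3914099   1.93970466] [-0.47212482  0.19961543  0.75305154]
yaw now -121.9 turn [-1.000e-03 -1.000e-03  3.109e+00] cm [-0.03 -0.01 -0.  ] q1,q6 [-0.63  1.5 ]
yaw now -121.9 turn [ 0.    -0.001 -0.033] cm [-0.03 -0.01 -0.  ] q1,q6 [-0.63  1.5 ]
```

Torque has climbed to 0.75 Nm at the expected angle, so the cap is at the stop. I'll relax the twist slightly, open and retreat.

Request:
step_arm --pt "0 0 -0.025 0 0 0 -1" --pt "0 0 -0.025 0 0 0 -1" --pt "0 0 -0.025 0 0 0 -0.6" --pt "0 0 -0.025 0 0 0 0" --pt "0 0 -0.025 0 0 0 0.2" --pt "0 0 -0.025 0 0 0 0.2" --pt "0 0 -0.025 0 0 0 0.2" --pt "0 0 -0.025 0 0 0 0.2"

```text
t: 18.68
eef_pos: [0.5549, -0.2648, 0.1085]
tcp_rot: [-3.031, 0.825, 0.001]
force: [0.5, 0.2, -0.7]
finger_gap: 0.51
finger_force: 0.0
```

Request:
step_arm --pt "0 0 0 0 0 -1 0.2" --pt "0 0 0 0 0 -4 0.2" --pt "0 0 0 0 0 -8 0.2" --pt "0 0 0 0 0 -12 0.2" --pt "0 0 0 10 0 -12 0.2" --pt "0 0 0 14 0 -12 0.2" --pt "0 0 0 18 0 -12 0.2" --pt "0 0 0 18 0 -12 0.2" --pt "0 0 0 18 0 -12 0.2"

```text
t: 19.43
eef_pos: [0.713, -0.3583, 0.2263]
tcp_rot: [-3.031, 0.825, 0.0]
force: [-0.5, -0.6, -1.4]
finger_gap: 0.603
finger_force: 0.0
```

```bash
python3 - <<'E'
from bench import bot, vision
from h import *
import cv2
print(bot.get_obs()["eef_pos"])
out=[]
for n in("wrist","top","scene"):
    d=vision.capture(n); P=cloud(d).reshape(-1,3)
    print(n,"captop",hull(P,(.555,-.265),.094,.114,.05))
    Q=P[(P[:,2]>.128)&(P[:,2]<.145)&(np.hypot(P[:,0]-.555,P[:,1]+.265)<.045)]
    if len(Q)>20:
        _,_,vt=np.linalg.svd(Q[:,:2]-Q[:,:2].mean(0)); print("bar",len(Q),Q[:,2].mean(),cv2.minAreaRect((Q[:,:2]*1000).astype(np.float32)),np.degrees(np.arctan(vt[0,1]/vt[0,0])))
    if n=="scene": out.append(cv2.resize(d["frame"][170:300,140:290],None,fx=2.6,fy=2.6,interpolation=2))
    if n=="wrist": out.append(cv2.resize(d["frame"],(541,338)))
cv2.imwrite("pics/c4.png",np.hstack([out[0][:,140:],out[1]])[:,:,::-1])
E
```

```text
[ 0.71297883 -0.35832377  0.22625447]
wrist captop (1628, array([ 0.5497809 , -0.26215071,  0.1037309 ]), array([ 0.55644432, -0.26558374,  0.04188662]))
bar 374 0.13489562341874364 ((568.6260375976562, -272.7021179199219), (13.4765625, 36.138362884521484), 59.63369369506836) -29.17658380725131
top captop (867, array([ 0.55310753, -0.25917493,  0.10365639]), array([ 0.55352708, -0.2630626 ,  0.0434892 ]))
bar 193 0.13504219589485547 ((553.4807739257812, -262.901611328125), (14.008611679077148, 62.77094268798828), 61.07416915893555) -28.483218748609172
scene captop (543, array([ 0.57257445, -0.24980084,  0.10287303]), array([ 0.55988821, -0.26388341,  0.04182231]))
```

View pics/c4.png

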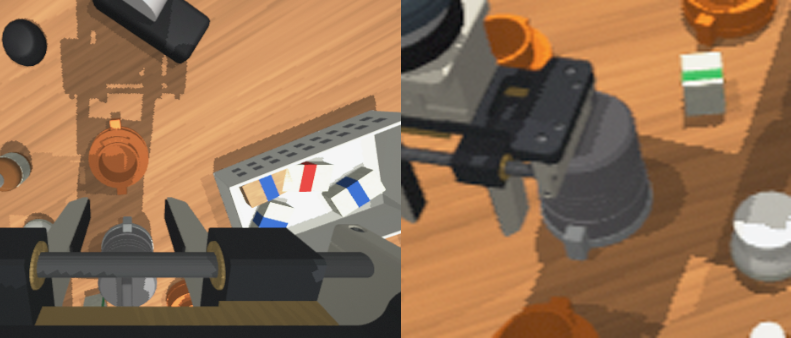

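The cap is fully down: its top is at 104 mm, as expected. The bar at about -29° lines up with the ears at about -30°, and the gripper is clear. Handing in.

```bash
python3 -c "
from bench import bot
print(bot.finish_job())"
```

```text
the job is handed in; nothing more can be done
None
```

The job is handed in at about 19.6 s (limit 72 s): the canister stands upright in the grey shell, with the cap down on the shoulder, twisted clockwise to its stop with the bar within about 1° of the ears, and released.

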